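# Set the purge-gas throttle valve to half

## Robot

A 6-joint arm with a two-finger parallel gripper is mounted at the origin on a cart in front of the work surface, level with it; the furniture and walls round the work are solid. World frame = base frame: x ahead of the robot, y to its left, z up, the work surface at z = 0. Lengths are in mm, angles in rad, forces in N, time in s.
With the tool pointing down it reaches from about 400 to 825 mm from the base axis. Payload 7 kg.
Tool frame: the origin (TCP) lies at the very end of the fingers, on their centre line; the grasp point (between the pads) lies 19 mm behind it; z points along the fingers, y is the line along which they close (so a half turn about z gives the same grasp; the last joint's range is limited). The gripper opens to 88 mm and grips with 3 to 60 N. Pads are 19 mm wide; open, the fingers measure 130 mm over their backs; the gripper's body (78 mm by 193 mm) begins 47 mm behind the grasp point.
Start: joints at [0.288, 0.359, 0.012, 0, -1.224, -0.288], TCP at [674.978, -0.019, 226.561] pointing down, gripper open.
Joint ranges: [-3.07, 3.07], [-1.43, 2.12], [-1.02, 1.25], [-3.03, 1.67], [-3.05, -0], [-3.03, 3.03]. Speed limits (rad/s): [2.39, 2.39, 3.01, 3.14, 3.14, 3.14].

## Interface

Orientations are given as a unit quaternion [x, y, z, w].
In Python, from workcell import telemetry, grab_frame, workorder, finder gives the robot as it stands.
- The arm moves only by the tool apply_moves, never from a script. Its argument "plan" is one flat list of numbers, 7 for each row, row after row: the shift along the tool's x, y, z in mm, then the turn, a rotation vector about the tool's x, y, z in rad, then the finger opening in mm, from 0 to 87.6. A call has 1 to 8 rows; each row shifts and turns the commanded pose from where the row before left it, along the tool's axes as they then stand; what a row does not reach is not made up. A row lasts 1/12 s, in which the tool goes at most 41.7 mm and 7.16 degrees, less where a joint would pass 70% of its speed; a pose out of reach is approached as far as the arm can. A call with a gripper value outside its range is refused whole. The fingers move at their own pace and stop on an object; the grip force is fixed at half the most. Time passes only in rows, so rows that do not move let the fingers close. It gives the time, the measured TCP pose, the force, the opening and the grip force at its end, in the units of the state.
- telemetry.state(): the state, without advancing time (a new reading comes with each control period).
- grab_frame(name): name is "scene" or "side" or "wrist"; returns a dict with "pixels" (400x640x3 uint8, blue, green, red), "range_z" (400x640 float32, mm along the optical axis (not along the pixel's ray), 0 where there is no reading), "camera_matrix" (3x3 intrinsics, pixels), "pose" (4x4, takes a point from camera to world coordinates). Camera axes: x right, y down, z forward; pixel columns grow to the right and rows downward; lengths in mm; the calibration is good to about 2 mm. A picture is of the moment at which its call begins.
- workorder.finish_job(): hands the job in; it is judged then, once.
Trained networks look in a picture, given as the dict that the camera call returned (one of the last four; its "shot" number tells which), for a name from the list of things; names that differ only in an ending like _2 or _b are one class to them, and where a whole thing is asked for, a point or a joint stands for the part that bears it (a point fixed in the world has none). Each returns a list of dicts, best first, with "p" (0 to 1); they miss things now and then, are a little off and sometimes report something else, mostly with a low value. They report only what shows in the picture. A call takes as long as a camera call.
- finder.cut_out(name, picture): "region" (400x640 bool, what is visible of it) and "location" ([column, row] in pixels, amid what is visible of it).
The state is a dict: "time": time; "joint_positions": joint angles; "joint_velocities": joint speeds; "tau": joint torques, N m; "position": TCP position; "orientation": TCP orientation; "force": force on the tool from outside, world axes, zero at the start; "moment": the same for the moment, N m; "width": opening from 0.0 (shut) to 1.0 (fully open); "finger_force": force on a finger pad.
Only numpy, scipy, OpenCV 4.12 (cv2) and the standard library are available. Lean on these libraries where they do the work, as an engineer would, in place of code of your own. Each camera call takes 0.05 s, during which the arm holds its last target. There are 200 camera calls.

## Task

Two lever valves for purge gas stand on the bench. Swing the lever of the throttle valve, the one with the longer lever, to half: over the long, broad mark in the middle of its scale, midway between its two stops. Leave the lever of the other valve, with the short lever, where it is.

Things in the scene. Friction and masses are not known exactly. Their poses are not given: they have to be found in the camera images.
- throttle_valve: Valve with the longer lever, fixed to the bench at the left or the right of the other: foot plate 90 x 150 x 8 mm, brass body with capped ports along its y axis, flat scale disc 108 mm across (face 48 mm above the bench). Origin: centre of the underside, on the lever's vertical hinge axis; z up. The long broad middle mark lies along its -x axis, roughly towards the robot.
- throttle_lever (a joint): Angle of the long lever, a level steel bar 10 mm wide, 52 to 57 mm above the bench, that stays where left (about 1.5 N at the knob moves it). 0 = stop on the valve's +y side, 50 degrees from the middle mark; grows counter-clockwise seen from above; 0.873 rad = half, along the valve's -x axis, over the mark; 1.745 rad = other stop. Starts between 0 and 0.45.
- throttle_knob (a point): Top centre of the upright black round knob at the end of the long lever: 20 mm in diameter, 45 mm tall (57 to 102 mm above the bench), its axis 120 mm from the hinge axis. z up; its -x axis points outward along the lever.
- bleed_knob (a point): Top centre of the same sort of knob on the short lever (70 mm from its hinge axis) of the other valve, which is to be left alone.

How it is judged (in metres and radians):
At the end, for the whole second after the job is handed in: The throttle valve's lever rests within 10 degrees (0.175 rad) of the middle mark (0.873 rad), and the short lever's knob is within 12 mm of where it started (value of joint throttle_lever between 0.698 and 1.048 rad and velocity of joint throttle_lever between -0.05 and 0.05 rad/s and distance of bleed_knob from where it was at the start of the episode below 0.012 m); the robot touches nothing.
It fails at once if the short lever's knob is moved by more than 12 mm (distance of bleed_knob from where it was at the start of the episode above 0.012 m).
It also fails if it takes over 32 s, if anything falls off the work surface, if the arm or the gripper's body presses on something with over 40 N, if the wrist force passes 120 N, or if a joint passes its speed limit or range.

## Working session

There is one attempt and no reset: what is moved stays moved. The work goes in short steps, Python scripts to look and compute and a tool call to move; the robot and the scene stay as the last step left them, time stands still between calls to the robot, and variables do not carry over. Pictures are saved under pics/ and viewed, at most 10 in all, crops included, and the job is handed in when it is done.

Besides the shell and the picture viewer there is one more tool, called after "Call:" in YAML: its name, and indented under it one key for each argument. apply_moves: Moves the arm, as the interface text tells. Its arguments: {"type":"object","properties":{"plan":{"type":"array","items":{"type":"number"}}},"required":["plan"]}

```bash
mkdir -p pics; cat > h.py <<'E'
import numpy as np, cv2
from workcell import telemetry, grab_frame, workorder, finder
def pts(f, m):
    v,u=np.nonzero(m & (f["range_z"]>0)); z=f["range_z"][v,u]; K=f["camera_matrix"]
    c=np.c_[(u-K[0,2])/K[0,0]*z,(v-K[1,2])/K[1,1]*z,z,np.ones(len(z))]
    return (c@np.array(f["pose"]).T)[:,:3]
E
python3 - <<'E'
from h import *
np.set_printoptions(precision=1,suppress=True)
ims=[]
for c in ["scene","side"]:
    f=grab_frame(c); im=f["pixels"].copy()
    for n in ["throttle_knob","throttle_lever","throttle_valve","bleed_knob"]:
        for d in finder.cut_out(n,f)[:2]:
            p=pts(f,d["region"]); 
            if len(p)==0: continue
            print(c,n,round(d["p"],2),d["location"],len(p),np.median(p,0),p.min(0),p.max(0))
            cv2.circle(im,tuple(int(x) for x in d["location"]),3,(0,0,255),1)
    cv2.imwrite(f"pics/{c}.png",im)
s=telemetry.state(); print(s["position"],s["orientation"],s["time"],s["force"])
E
```

```text
scene throttle_knob 0.78 [347.9, 248.1] 625 [ 505.1 -128.    58.1] [ 468.3 -182.6   -1.6] [623.  -48.8 101.6]
scene throttle_lever 0.97 [343.9, 242.3] 588 [ 498.1 -126.9   58.5] [ 468.3 -182.6   -2.1] [598.9 -45.5 101.6]
scene throttle_valve 0.67 [390.6, 258.1] 3191 [ 568.9 -174.5   45.3] [ 468.3 -252.4   -3.4] [719.3 -64.9 101.6]
scene bleed_knob 0.52 [266.6, 187.7] 323 [548.  163.7  62. ] [533.3 120.8  -2. ] [652.6 320.9 102.3]
side throttle_knob 0.97 [287.2, 255.1] 616 [ 513.7 -138.4   59.2] [ 469.9 -185.9   51. ] [ 597.9 -117.   102.7]
side throttle_lever 0.73 [292.4, 257.2] 743 [ 523.4 -141.3   58.1] [ 444.9 -185.9   -2.3] [599.7  14.9 102.7]
side throttle_valve 0.77 [320.7, 286.1] 4272 [ 585.3 -192.3   47.1] [ 469.  -256.9   -3. ] [651.3 -58.4 102.7]
side bleed_knob 0.78 [316.2, 177.5] 253 [554.4 159.5  62. ] [539.5 117.1   0.1] [613.3 267.8 101.5]
[675.   -0.  226.6] [-0.7  0.7  0.   0. ] 0.5 [-1.2 -0.3  0. ]
```

View pics/scene.png

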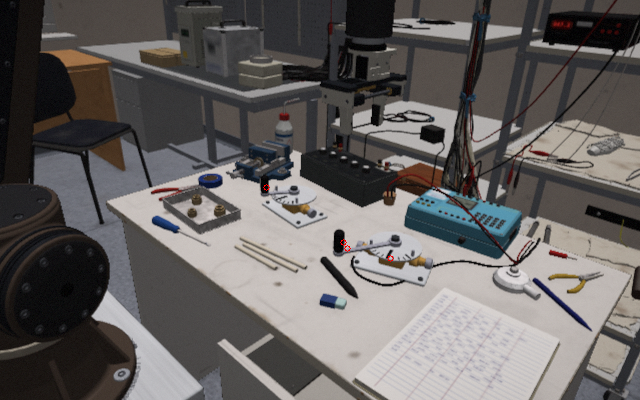

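View pics/side.png

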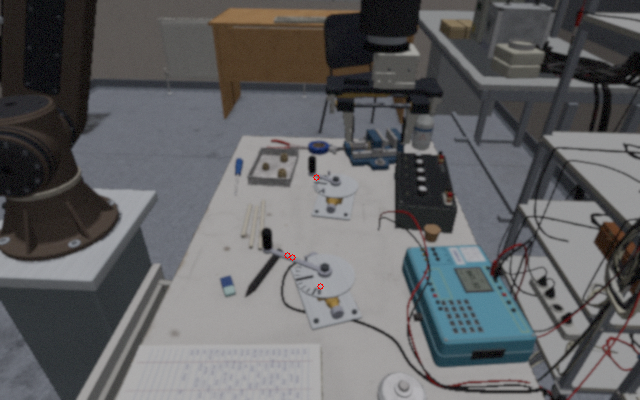

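The throttle valve is the near-right one (scene hub ~(395,240), knob ~(339,237)). The bleed valve is at the left rear (knob ~(266,187)). Next I fit the hinge, plate axes and knob.

```bash
cat > m.py <<'E'
from h import *
from scipy.optimize import least_squares
np.set_printoptions(precision=3,suppress=True)
def measure(cams):
    for c in cams:
        f=grab_frame(c); P=pts(f,np.ones((400,640),bool))
        P=P[(abs(P[:,0]-575)<150)&(abs(P[:,1]+165)<130)]
        z=P[:,2]; k=P[(z>68)&(z<106)&(P[:,0]<545)]
        d=P[(z>43)&(z<50.5)&(np.hypot(P[:,0]-590,P[:,1]+185)<75)]
        h=P[(z>58)&(z<80)&(np.hypot(P[:,0]-590,P[:,1]+185)<30)]
        circ=lambda q,r: least_squares(lambda x:np.hypot(q[:,0]-x[0],q[:,1]-x[1])-r,q.mean(0)[:2],loss="soft_l1").x if len(q)>5 else None
        kb=k[k[:,2]<99]; kt=k[k[:,2]>99]
        print(c,"knobfit",circ(kb,10),"top",len(kt),kt.mean(0) if len(kt) else 0,k[:,2].max() if len(k) else 0,"hub",len(h),h.mean(0) if len(h) else 0)
        if len(d): print(" disc rect",cv2.minEnclosingCircle(d[:,:2].astype(np.float32)),len(d),np.median(d[:,2]))
        p=P[(z>4.5)&(z<11.5)&(np.hypot(P[:,0]-590,P[:,1]+185)<100)]
        if len(p): print(" plate",len(p),cv2.minAreaRect(p[:,:2].astype(np.float32)))
        l=P[(z>51)&(z<60)]
        if len(l): 
            print(" lever",len(l),cv2.fitLine(l[:,:2].astype(np.float32),cv2.DIST_HUBER,0,.01,.01).ravel())
        np.save(f"/tmp/{c}.npy",P)
if __name__=="__main__":
    measure(["scene","side","wrist"])
    for c in ["scene","side"]:
        f=grab_frame(c); u,v=(390,255) if c=="scene" else (318,285)
        cv2.imwrite(f"pics/{c}z.png",cv2.resize(f["pixels"][v-55:v+55,u-75:u+75],(750,550),interpolation=cv2.INTER_CUBIC))
    cv2.imwrite("pics/w.png",grab_frame("wrist")["pixels"])
E
python3 m.py
```

```text
scene knobfit [ 479.986 -115.922] top 27 [ 478.657 -118.029  100.116] 101.59115100940761 hub 85 [ 584.138 -171.247   62.572]
 disc rect ((586.9120483398438, -168.7539825439453), 55.118648529052734) 1050 47.16986710886442
 plate 1156 ((574.282470703125, -193.18096923828125), (107.26768493652344, 190.4102783203125), 32.604835510253906)
 lever 349 [   0.888   -0.46   532.103 -146.319]
side knobfit [ 478.675 -118.63 ] top 41 [ 478.421 -121.436  100.663] 102.35824163593395 hub 136 [ 586.583 -175.359   62.838]
 disc rect ((587.293701171875, -172.0499267578125), 54.79325866699219) 1840 47.712956617917115
 plate 1362 ((582.5919799804688, -194.02056884765625), (105.89350891113281, 194.3182830810547), 44.3496208190918)
 lever 409 [   0.891   -0.454  535.816 -151.126]
wrist knobfit [ 478.834 -116.836] top 390 [ 480.5   -116.55   100.973] 104.76925686861222 hub 0 0
 disc rect ((587.07470703125, -155.86953735351562), 51.88130569458008) 3902 48.01767116802566
 plate 2117 ((562.144287109375, -124.35946655273438), (119.20796203613281, 62.925079345703125), 9.747888565063477)
 lever 1363 [   0.902   -0.432  522.876 -136.332]
```

View pics/sidez.png

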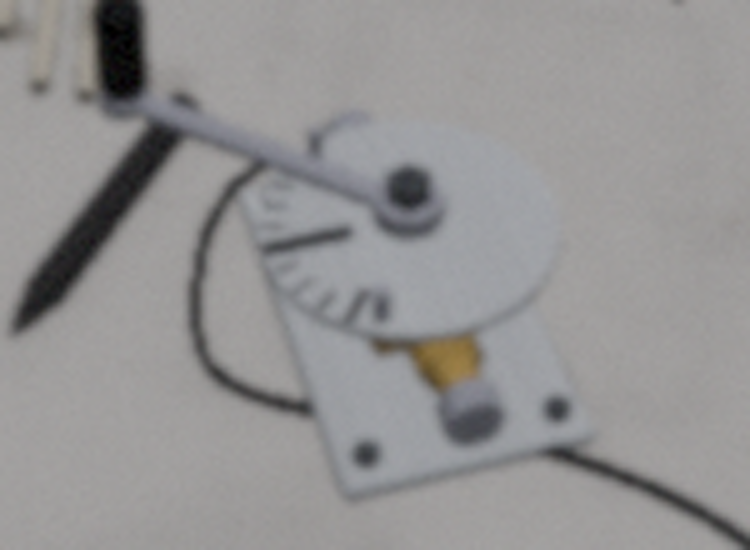

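View pics/w.png

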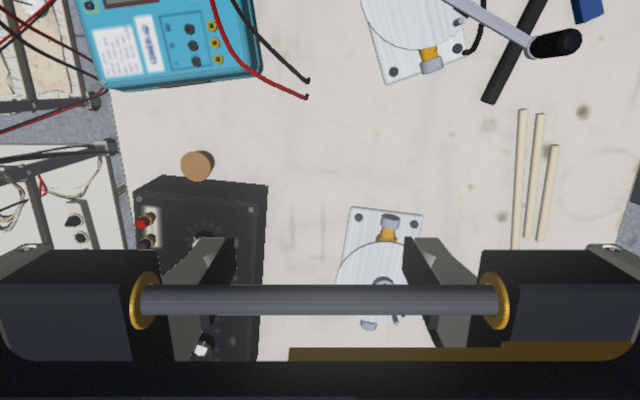

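The side close-up shows the long broad mark from about (352,232) to (266,246) in the crop, and the lever is well to its +y side. I compute the mark's direction from those pixels and from the plate edge. The wrist view shows the knob at (556,43).

```bash
python3 - <<'E'
from h import *
np.set_printoptions(precision=2,suppress=True)
f=grab_frame("side");K=f["camera_matrix"];T=np.array(f["pose"])
def ray(u,v,z):
    d=T[:3,:3]@np.linalg.inv(K)@[u,v,1]; return T[:3,3]+d*(z-T[2,3])/d[2]
g=lambda x,y,z: ray(243+x/5-.4,230+y/5-.4,z)
a,b=g(352,232,48),g(266,246,48); print("mark",a,b)
ang=lambda d:np.degrees(np.arctan2(d[1],d[0]))
h=g(408,208,57)
H=np.array([587,-171.3])
print("mark ang",ang(b-a),ang(b[:2]-H),"hub",h)
p,q,r=g(348,497,8),g(242,195,8),g(590,438,8)
print("plate",p,q,r,"len",np.linalg.norm(r-p),"edge -x ang",ang(p-r),"y edge ang-> -x",ang(q-p)+90)
k=np.array([479.3,-117.5]);print("lever",ang(k-H),np.linalg.norm(k-H))
E
```

```text
mark [ 566.7 -178.3   48. ] [ 537.37 -186.76   48.  ]
mark ang -163.9026374335108 -162.69714795090044 hub [ 585.99 -174.72   57.  ]
plate [ 570.1  -259.22    8.  ] [ 521.07 -119.42    8.  ] [ 650.21 -230.66    8.  ] len 85.04815641427055 edge -x ang -160.37823678701818 y edge ang-> -x 199.32776114639933
lever 153.45623254390182 120.38990821493303
```

Call:
apply_moves:
  plan: [14.7, 24.5, 0, 0, 0, 0, 87, 14.7, 24.5, 0, 0, 0, 0, 87, 14.7, 24.5, 0, 0, 0, 0, 87, 14.7, 24.5, 0, 0, 0, 0, 87, 14.7, 24.5, 0, 0, 0, 0, 87, 14.7, 24.5, 0, 0, 0, 0, 87, 14.7, 24.5, 0, 0, 0, 0, 87, 14.7, 24.5, 0, 0, 0, 0, 87]

```text
time: 1.52
position: [477.7, -118.2, 226.7]
orientation: [0.707, -0.707, 0.0, -0.0]
force: [0.2, 0.6, 0.4]
width: 0.992
finger_force: 0.0
```

Call:
apply_moves:
  plan: [0, 0, 0, 0, 0, -0.11, 87, 0, 0, 0, 0, 0, -0.11, 87, 0, 0, 0, 0, 0, -0.11, 87, 0, 0, 0, 0, 0, -0.11, 87, 0, 0, 0, 0, 0, -0.11, 87, 0, 0, 0, 0, 0, -0.11, 87, 0, 0, 0, 0, 0, -0.11, 87, 0, 0, 0, 0, 0, -0.11, 87]

```text
time: 2.18
position: [479.0, -117.6, 226.8]
orientation: [0.942, -0.336, 0.0, -0.0]
force: [-0.5, 0.1, -0.5]
width: 0.994
finger_force: 0.0
```

Call:
apply_moves:
  plan: [0, 0, 0, 0, 0, -0.11, 87, 0, 0, 0, 0, 0, -0.11, 87, 0, 0, 0, 0, 0, 0, 87, 0, 0, 0, 0, 0, 0, 87]

```text
time: 2.52
position: [479.0, -117.6, 226.7]
orientation: [0.972, -0.235, 0.0, -0.0]
force: [-0.4, -0.1, -0.8]
width: 0.993
finger_force: 0.0
```

```bash
cat > s.py <<'E'
from h import *
from scipy.spatial.transform import Rotation as R
s=telemetry.state(); M=R.from_quat(s["orientation"]).as_matrix()
np.set_printoptions(precision=2,suppress=True)
print(s["time"],np.array(s["position"]),"yhead",np.degrees(np.arctan2(M[1,1],M[0,1])),np.array(s["joint_positions"]),s["force"],s["width"])
print(M, "to knob tool:",M.T@(np.array([479.3,-117.5,72])-s["position"]))
E
python3 s.py
python3 -c "
from m import *
measure(['wrist'])
cv2.imwrite('pics/w2.png',grab_frame('wrist')['pixels'])"
```

```text
2.5167 [ 478.96 -117.63  226.7 ] yhead -117.16960336188455 [ 0.16  0.06 -0.38  0.   -1.14  0.94] [-0.38 -0.09 -0.78] 0.9925887465386299
[[ 0.89 -0.46  0.  ]
 [-0.46 -0.89  0.  ]
 [ 0.   -0.   -1.  ]] to knob tool: [  0.21  -0.25 154.7 ]
wrist knobfit [ 479.09  -116.124] top 263 [ 479.998 -116.575  100.885] 103.09219788651092 hub 685 [ 586.658 -169.234   62.991]
 disc rect ((587.001953125, -168.9418182373047), 53.927513122558594) 8983 47.95643975768127
 plate 2429 ((557.2191772460938, -166.4113311767578), (169.46636962890625, 103.90387725830078), 84.33111572265625)
 lever 1402 [   0.894   -0.448  538.099 -145.147]
```

View pics/w2.png

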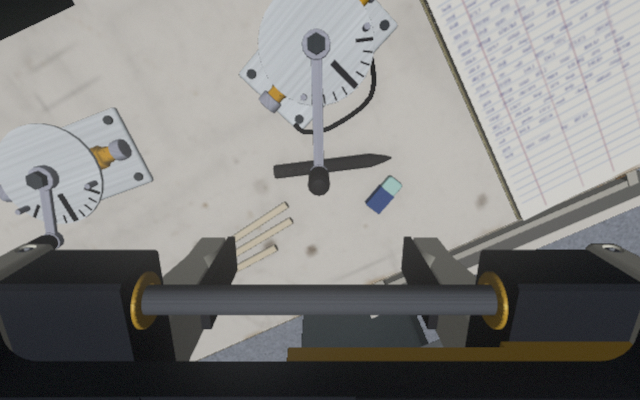

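The knob is centred under the gripper. The mark is visible at (334,63)-(356,87), about 43° from the lever. Descending.

Call:
apply_moves:
  plan: [0, 0, 19.3, 0, 0, 0, 87, 0, 0, 19.3, 0, 0, 0, 87, 0, 0, 19.3, 0, 0, 0, 87, 0, 0, 19.3, 0, 0, 0, 87, 0, 0, 19.3, 0, 0, 0, 87, 0, 0, 19.3, 0, 0, 0, 87, 0, 0, 19.3, 0, 0, 0, 87, 0, 0, 19.3, 0, 0, 0, 87]

```text
time: 3.28
position: [479.1, -117.6, 71.4]
orientation: [0.972, -0.235, 0.0, -0.0]
force: [0.0, -0.3, -0.7]
width: 0.99
finger_force: 0.0
```

Call:
apply_moves:
  plan: [0, 0, 0, 0, 0, 0, 60, 0, 0, 0, 0, 0, 0, 40, 0, 0, 0, 0, 0, 0, 25, 0, 0, 0, 0, 0, 0, 25, 0, 0, 0, 0, 0, 0, 25, 0, 0, 0, 0, 0, 0, 25, 0, 0, 0, 0, 0, 0, 25, 0, 0, 0, 0, 0, 0, 25]

```text
time: 3.95
position: [479.2, -117.6, 72.5]
orientation: [0.972, -0.233, 0.0, -0.0]
force: [-0.3, -0.3, -0.2]
width: 0.445
finger_force: 0.0
```

```bash
python3 s.py; python3 -c "
from h import *
f=grab_frame('wrist')
K=f['camera_matrix'];T=np.array(f['pose'])
print(K,T)"
```

```text
3.95 [ 479.16 -117.58   72.54] yhead -116.97865937274207 [ 0.16  0.22 -0.58  0.   -0.76  0.94] [-0.33 -0.28 -0.22] 0.44470400505361163
[[ 0.89 -0.45  0.  ]
 [-0.45 -0.89  0.  ]
 [ 0.   -0.   -1.  ]] to knob tool: [ 0.09 -0.14  0.54]
[[335.52482031   0.         318.92506924]
 [  0.         335.52482031 193.90166268]
 [  0.           0.           1.        ]] [[-4.53521448e-01 -8.48333915e-01 -2.73217613e-01  5.54118653e+02]
 [-8.91245355e-01  4.31646853e-01  1.39149959e-01 -1.55143625e+02]
 [-1.12106269e-04  3.06611420e-01 -9.51834768e-01  2.30825809e+02]
 [ 0.00000000e+00  0.00000000e+00  0.00000000e+00  1.00000000e+00]]
```

Call:
apply_moves:
  plan: [0, 0, 0, 0, 0, 0, 25, 0, 0, 0, 0, 0, 0, 25, 0, 0, 0, 0, 0, 0, 25, 0, 0, 0, 0, 0, 0, 25]

```text
time: 4.33
position: [478.9, -117.6, 72.1]
orientation: [0.972, -0.233, -0.0, 0.0]
force: [0.1, 0.4, 0.3]
width: 0.288
finger_force: 0.0
```

Call:
apply_moves:
  plan: [0.14, 5.85, 0, 0, 0, -0.0487, 25, 0.14, 5.85, 0, 0, 0, -0.0487, 25, 0.14, 5.85, 0, 0, 0, -0.0487, 25, 0.14, 5.85, 0, 0, 0, -0.0487, 25, 0.14, 5.85, 0, 0, 0, -0.0487, 25, 0.14, 5.85, 0, 0, 0, -0.0487, 25, 0.14, 5.85, 0, 0, 0, -0.0487, 25, 0.14, 5.85, 0, 0, 0, -0.0487, 25]

```text
time: 5.0
position: [466.8, -162.5, 72.3]
orientation: [0.999, -0.039, 0.001, -0.0]
force: [-0.1, 1.8, 0.6]
width: 0.285
finger_force: 0.7
```

```bash
python3 s.py; python3 -c "
from h import *
H=np.array([587,-170.5]);p=np.array(telemetry.state()['position'][:2])-H
print(np.hypot(*p),np.degrees(np.arctan2(p[1],p[0])))"
```

```text
5.0 [ 466.83 -162.48   72.34] yhead -94.50598695488854 [ 0.06  0.23 -0.58 -0.   -0.76  1.43] [-0.1   1.77  0.56] 0.28482069764619655
[[ 1.   -0.08  0.  ]
 [-0.08 -1.    0.  ]
 [ 0.   -0.   -1.  ]] to knob tool: [  8.9  -45.82   0.36]
120.43661510871438 176.18167871941603
```

Tracking the arc well with about 2 N of force. Second half.

Call:
apply_moves:
  plan: [0.14, 5.85, 0, 0, 0, -0.0487, 25, 0.14, 5.85, 0, 0, 0, -0.0487, 25, 0.14, 5.85, 0, 0, 0, -0.0487, 25, 0.14, 5.85, 0, 0, 0, -0.0487, 25, 0.14, 5.85, 0, 0, 0, -0.0487, 25, 0.14, 5.85, 0, 0, 0, -0.0487, 25, 0.14, 5.85, 0, 0, 0, -0.0487, 25, 0.14, 5.85, 0, 0, 0, -0.0487, 25]

```text
time: 5.67
position: [471.8, -208.7, 72.2]
orientation: [0.988, 0.155, 0.0, -0.0]
force: [1.5, 1.8, -0.4]
width: 0.289
finger_force: 0.7
```

Call:
apply_moves:
  plan: [0, 0, 0, 0, 0, 0, 25, 0, 0, 0, 0, 0, 0, 87, 0, 0, 0, 0, 0, 0, 87, 0, 0, 0, 0, 0, 0, 87, 0, 0, 0, 0, 0, 0, 87, 0, 0, 0, 0, 0, 0, 87, 0, 0, 0, 0, 0, 0, 87, 0, 0, 0, 0, 0, 0, 87]

```text
time: 6.33
position: [471.6, -208.5, 72.2]
orientation: [0.988, 0.154, 0.0, 0.0]
force: [-0.2, 0.4, 0.1]
width: 0.757
finger_force: 0.0
```

Call:
apply_moves:
  plan: [0, 0, -19, 0, 0, 0, 87, 0, 0, -19, 0, 0, 0, 87, 0, 0, -19, 0, 0, 0, 87, 0, 0, -19, 0, 0, 0, 87, 0, 0, -19, 0, 0, 0, 87, 0, 0, -19, 0, 0, 0, 87, 0, 0, -19, 0, 0, 0, 87, 0, 0, -19, 0, 0, 0, 87]

```text
time: 7.0
position: [471.3, -208.5, 225.2]
orientation: [0.988, 0.154, 0.0, -0.0]
force: [-0.7, -0.0, -0.6]
width: 0.996
finger_force: 0.0
```

```bash
python3 s.py; python3 -c "
from m import *
measure(['side','wrist'])
cv2.imwrite('pics/w3.png',grab_frame('wrist')['pixels'])"
```

```text
7.0 [ 471.31 -208.53  225.17] yhead -72.33892405239621 [-0.04  0.1  -0.34 -0.   -1.14  1.91] [-0.73 -0.   -0.63] 0.9962401218849075
[[ 0.95  0.3   0.  ]
 [ 0.3  -0.95  0.  ]
 [ 0.   -0.   -1.  ]] to knob tool: [ 35.22 -84.31 153.18]
side knobfit [ 472.358 -208.469] top 50 [ 472.787 -210.192  100.778] 103.25149819204444 hub 134 [ 586.543 -175.562   62.954]
 disc rect ((587.3307495117188, -171.85011291503906), 54.97408676147461) 1807 47.75260202435362
 plate 1352 ((582.2958374023438, -202.42588806152344), (108.40923309326172, 193.568359375), 61.90310287475586)
 lever 476 [   0.951    0.308  528.323 -194.576]
wrist knobfit [ 472.422 -206.01 ] top 258 [ 473.328 -205.794  100.958] 103.2981574658424 hub 680 [ 585.909 -169.251   62.789]
 disc rect ((587.1038818359375, -168.56137084960938), 54.06732940673828) 8914 47.93564301419002
 plate 3273 ((574.3870849609375, -182.00294494628906), (122.11832427978516, 167.07669067382812), 19.362140655517578)
 lever 1387 [   0.95     0.314  534.73  -185.551]
```

View pics/w3.png

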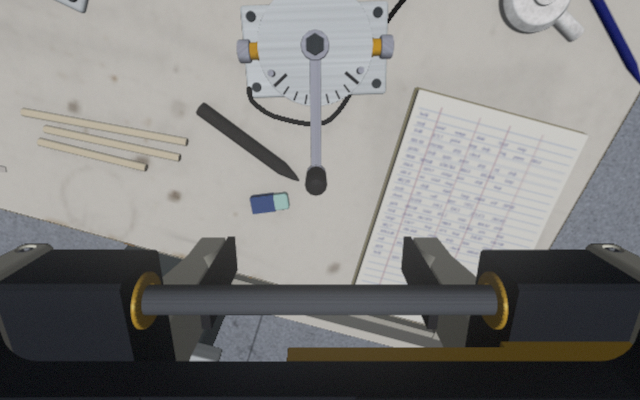

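The lever (hub (315,43), knob (316,180)) covers the middle mark and lies symmetrically between the end marks at (279,80) and (352,79). The plate is square to it, and the gripper is clear.

```bash
python3 -c "
from h import *
print(workorder.finish_job())"
```

```text
the job is handed in; nothing more can be done
None
```

I swung the throttle lever to half, over its middle mark, left the short lever untouched with the gripper clear of everything, and handed the job in at about 7 s; no verdict came back.

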